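Zero the parcel scale with its basket hung

ROBOT

A 6-joint arm with a two-finger parallel gripper is mounted at the origin on the work surface. World frame = base frame: x ahead of the robot, y to its left, z up, the work surface at z = 0. Lengths are in m, angles in rad, forces in N, time in s.
With the tool pointing down it reaches from about 0.35 to 0.775 m from the base axis. Payload 7.3 kg.
Tool frame: the origin (TCP) lies at the centre of the arm's flange, where the gripper is bolted on; the fingertips stand 178 mm ahead of it and the grasp point (between the pads) lies 159 mm ahead of it; z points along the fingers, y is the line along which they close (so a half turn about z gives the same grasp; the last joint's range is limited). The gripper opens to 92 mm and grips with 3 to 60 N. Pads are 19 mm wide; open, the fingers measure 130 mm over their backs; the gripper's body (75 mm by 190 mm) begins 47 mm behind the grasp point.
Start: joints at [-1.37, 0.342, 1.524, -0, 1.275, -0.146], TCP at [0.178, -0.494, 0.405] pointing down, gripper open.
Joint ranges: [-2.53, 2.53], [-0.77, 2.02], [0.04, 2.7], [-1, 4.14], [0.28, 2.66], [-3.11, 3.11]. Speed limits (rad/s): [2.57, 2.57, 3.14, 3.14, 3.14, 3.14].

INTERFACE

Orientations are given as [roll, pitch, yaw] about the fixed x, y, z axes, in that order (R = Rz(yaw) Ry(pitch) Rx(roll)).
In Python, from cell import robot gives the robot as it stands.
- The arm moves only by the shell command python3 drive.py FILE [OPENING] [FORCE], which reads ROWS from the file FILE. ROWS is a JSON object with one list for each field, all of the same length, 1 to 8, a row being the entries at one place: dx, dy, dz (the shift in m), ax, ay, az (a rotation vector in rad); each row shifts and turns the commanded pose from where the row before left it, along the tool's axes as they then stand; what a row does not reach is not made up. A row lasts 1/12 s, in which the tool goes at most 0.0417 m and 0.125 rad, less where a joint would pass 70% of its speed; a pose out of reach is approached as far as the arm can. OPENING is the finger opening in m, set as the command begins (- or left out keeps the last). The fingers move at their own pace and stop on an object; FORCE is the grip in N (left out, the last holds). Time passes only in rows, so rows that do not move let the fingers close. It prints the time, the measured TCP pose, the force, the opening and the grip force at its end. Input that does not fit is refused with a message, and nothing moves.
- robot.observe(): the state, without advancing time (a new reading comes with each control period).
- robot.read_camera(name): name is "side" or "top"; returns a dict with "image" (400x640x3 uint8, red, green, blue), "fx", "fy", "cx", "cy" (pixels), "pose" (4x4, takes a point from camera to world coordinates). Camera axes: x right, y down, z forward; pixel columns grow to the right and rows downward; lengths in m; the calibration is good to about 2 mm. A picture is of the moment at which its call begins. There is no depth.
- robot.hand_in(): hands the job in; it is judged then, once.
The state is a dict: "time": time; "qpos": joint angles; "qvel": joint speeds; "joint_efforts": joint torques, N m; "tool_pos": TCP position; "tool_rot": TCP orientation; "contact_force": force on the tool from outside, world axes, zero at the start; "torque": the same for the moment, N m; "opening": finger opening in m; "grip_force": force on a finger pad.
Only numpy, scipy, OpenCV 4.12 (cv2) and the standard library are available. Lean on these libraries where they do the work, as an engineer would, in place of code of your own. Each camera call takes 0.05 s, during which the arm holds its last target. There are 200 camera calls.

TASK

Hang the empty green basket by its handle on the parcel scale's double hook and let go of it; then take the orange-topped stylus out of its stand, reach it down through the yellow-ringed hole in the scale and press the recessed red zero button fully down. Do not press the button before the basket hangs there, and leave the other things on the desk where they are. Finish holding: the stylus still in the gripper and the button still held down with it, the basket hanging freely from the hook.

Things in the scene. Friction and masses are not known exactly. Their poses are not given: they have to be found in the camera images.
- scale: Parcel scale, fixed. Origin on the desk below the hook's trough; x points from the hook's tips to the column, y left, z up. White base 25 mm high, x -60 to 130, y -90 to 260 mm. Column at x 112 mm; its black head, 100 mm wide, has its front at x 94 mm and its top at 240 mm. Grey pod with display and button hole on the base's left end: x -45 to 85, y 145 to 255 mm, top 60 mm above the desk.
- scale_hook (a point): Where the middle of the handle bar's axis rests when hung, 209 mm above the desk; the bar lies along y across both prongs. Axes as scale. Prongs: two 8 mm steel rods at y -36 and +36 mm, 64 mm free between; from the column head they slope down to the trough (rod axis 200 mm high), then turn up to tips at x -30 mm, 225 mm high. A bar lowered in a little off slides to this place.
- zero_hole (a point): Centre of the mouth of the round hole in the flat top of the pod, 60 mm above the desk, with a yellow ring round it; hole 18 mm in diameter, straight down; scale frame (-10, 200, 60) mm. Axes as scale.
- button_top (a point): Centre of the flat red button face (17 mm in diameter) down inside the hole, 28 mm below the mouth when not pressed; moves down with the button.
- zero_button (a joint): Travel of the button: 0 at rest, grows as it is pressed down, stop at 0.005 m. Spring: about 1.8 N to start, 4.8 N at the stop; it springs back when let go.
- basket: Empty lime-green basket, 100 (x) x 150 (y) x 60 mm high, about 0.25 kg, on the desk at the robot's right. Origin at the centre of its underside, z up. A rigid handle of 8 mm steel rod rises from its two ends (y -70 and +70 mm) to a straight level bar along y, 132 mm long, axis 150 mm above the underside.
- basket_grip (a point): Middle of the handle bar's axis, 150 mm above the basket's underside; here a black rubber sleeve, 12 mm (x) x 40 mm (y) x 20 mm (z), to grip from above across x; the bare rod on both sides of it goes on the prongs. Axes as basket.
- holder: Black stylus stand, 60 x 60 x 55 mm block, fixed to the desk (in a different place each time), with one upright hole 11.6 mm in diameter and 50 mm deep at its centre. Origin at the centre of its underside.
- stylus: Straight round stylus, 140 mm long, 30 g, standing tip down in the stand (tip 5 mm above the desk, 90 mm stick out; it may lean 2 or 3 degrees). Origin at the centre of its tip, z along it to its top. Steel tip 6 mm in diameter for 12 mm, white shaft 10 mm to 85 mm, orange top 14 mm in diameter from 85 to 140 mm.
- stylus_tip (a point): The end face of the stylus's tip (same point as stylus).
- stylus_grip (a point): On the stylus axis in the middle of the orange part, 115 mm from the tip.
- mouse: Loose black computer mouse, 105 x 62 x 33 mm; origin at the centre of its underside. The mouse and the holder may change places. To be left alone.
- spray_bottle: Loose white spray bottle with red trigger, 84 mm in diameter, 243 mm high; origin at the centre of its underside. To be left alone.
- keyboard: Loose black keyboard, 150 x 440 x 21 mm; origin at the centre of its underside. To be left alone.
- mug: Loose blue mug, 80 mm in diameter, 95 mm high, handle at its +y; origin at the centre of its underside. To be left alone.
- stapler: Loose red and black stapler, 130 x 36 x 45 mm; origin at the centre of its underside. To be left alone.

How it is judged:
By the outcome, as a careful person would: the job done as asked, in the order asked, and still so for the second after the job is handed in, while the arm keeps its last pose, push and grip.
It also fails if it takes over 70 s, if anything falls off the work surface, if the arm or the gripper's body presses on something with over 40 N, if the wrist force passes 120 N, or if a joint passes its speed limit or range.

## Working session

There is one attempt and no reset: what is moved stays moved. The work goes in short steps, Python scripts to look and compute and a shell command to move; the robot and the scene stay as the last step left them, time stands still between calls to the robot, and variables do not carry over. Pictures are saved under pics/ and viewed, at most 10 in all, crops included, and the job is handed in when it is done.

```bash
ls; mkdir -p pics; python3 - <<'E'
from cell import robot
import cv2,numpy as np
np.set_printoptions(precision=4,suppress=True)
for n in("side","top"):
    c=robot.read_camera(n);cv2.imwrite(f"pics/{n}0.png",c["image"][:,:,::-1]);print(n,c["fx"],c["fy"],c["cx"],c["cy"]);print(np.array(c["pose"]))
s=robot.observe();print(s)
E
```

```text
cell.py
drive.py
pics
side 371.6816564613637 371.6816564613637 320.26923064479047 200.93619225645685
[[-0.8049 -0.4359  0.4026  0.1484]
 [-0.5934  0.5851 -0.5528  0.6999]
 [ 0.0054 -0.6838 -0.7297  0.9301]
 [ 0.      0.      0.      1.    ]]
top 403.1885358180636 403.1885358180636 318.4693765850869 192.47676802650292
[[ 0.0022 -0.999   0.0454  0.5155]
 [-0.9999 -0.0015  0.0149  0.09  ]
 [-0.0148 -0.0454 -0.9989  1.5375]
 [ 0.      0.      0.      1.    ]]
{'time': 0.1, 'qpos': array([-1.37  ,  0.3426,  1.5248, -0.    ,  1.2754, -0.146 ]), 'qvel': array([-0.0007, -0.0023, -0.0024, -0.0019,  0.0001, -0.0022]), 'joint_efforts': array([  0.0022, -43.2004, -24.4695,   0.072 ,   0.0527,  -0.0001]), 'tool_pos': array([ 0.1784, -0.4936,  0.4042]), 'tool_rot': array([-3.1403, -0.0002,  0.3468]), 'contact_force': array([-0.0447, -0.4248, -0.745 ]), 'torque': array([ 0.0277, -0.0482,  0.0365]), 'grip_force': 0.0, 'opening': 0.0921077437868518}
```

View pics/side0.png

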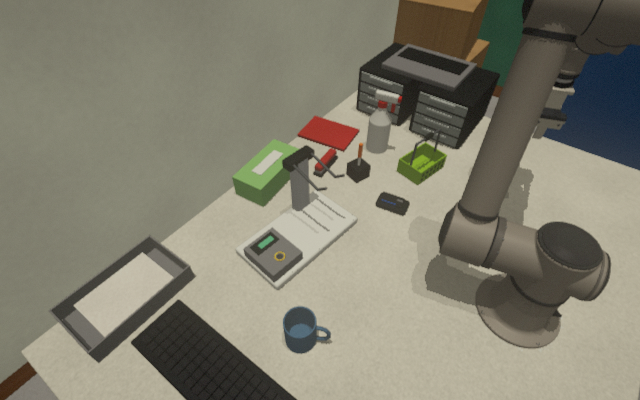

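View pics/top0.png

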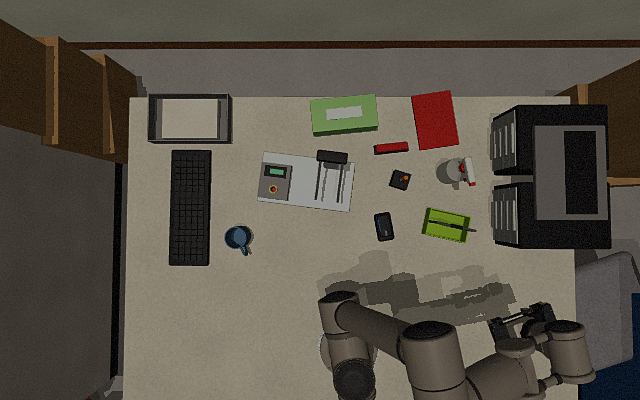

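The side view shows the scale at (300,220), the stand at (358,165) and the basket at (422,160). The top view shows the scale at (305,182), the stand at (401,180) and the basket at (446,225). I'll enlarge these areas.

```bash
python3 - <<'E'
import cv2
a=cv2.imread("pics/top0.png")[130:250,250:490];cv2.imwrite("pics/topc.png",cv2.convertScaleAbs(cv2.resize(a,(792,396),interpolation=cv2.INTER_CUBIC),alpha=1.3,beta=20))
a=cv2.imread("pics/side0.png")[120:290,230:456];cv2.imwrite("pics/sidec.png",cv2.convertScaleAbs(cv2.resize(a,None,fx=3.5,fy=3.5,interpolation=cv2.INTER_CUBIC),alpha=1.5,beta=20))
E
```

```text
(no output)
```

View pics/topc.png

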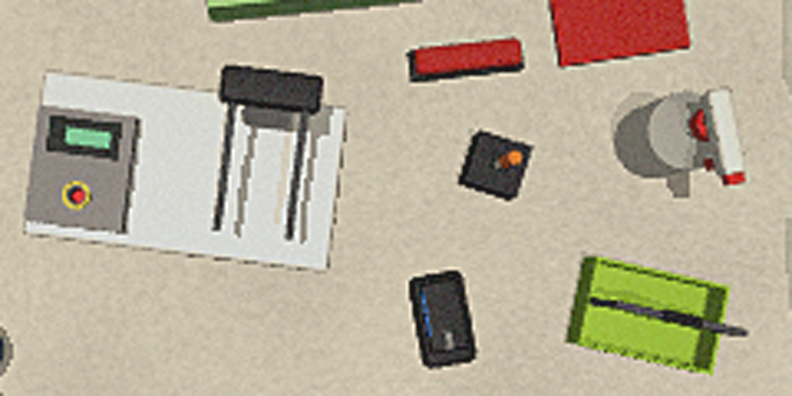

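View pics/sidec.png

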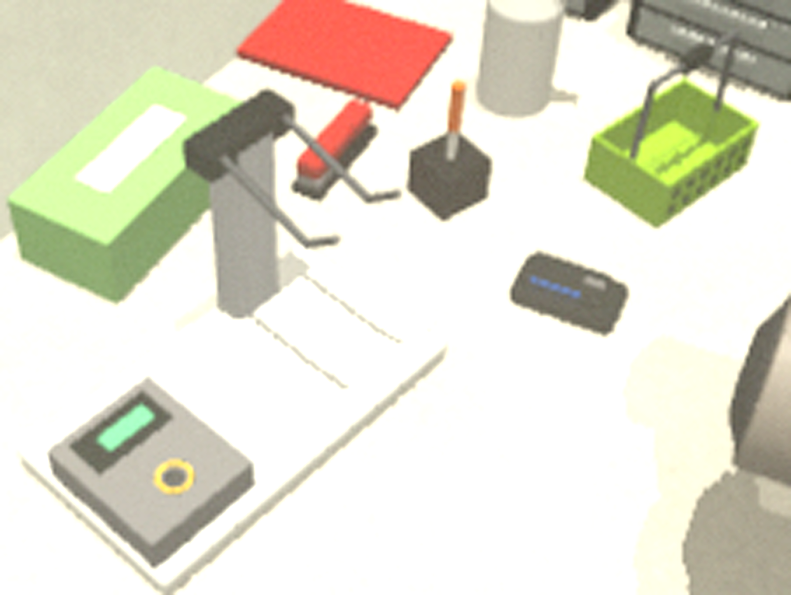

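The top crop shows the hole at (76,195), the prong tips at (217,231) and (289,240), the sleeve at (685,318) and the stylus top at (515,156). In the side crop the hole is at (174,477), the tips are at (337,240) and (399,194), the sleeve is at (696,55) and the stylus top is at (457,85).

```bash
cat >h.py <<'E'
import numpy as np,cv2
from scipy.optimize import least_squares
np.set_printoptions(precision=4,suppress=True)
K={}
def cam(n,f,cx,cy,P):
    K[n]=(f,cx,cy,np.array(P,float).reshape(3,4))
cam("side",371.68,320.27,200.94,[-0.8049,-0.4359,0.4026,0.1484,-0.5934,0.5851,-0.5528,0.6999,0.0054,-0.6838,-0.7297,0.9301])
cam("top",403.19,318.47,192.48,[0.0022,-0.999,0.0454,0.5155,-0.9999,-0.0015,0.0149,0.09,-0.0148,-0.0454,-0.9989,1.5375])
def proj(n,p):
    f,cx,cy,P=K[n];c=(np.atleast_2d(p)-P[:,3])@P[:,:3]
    return np.c_[f*c[:,0]/c[:,2]+cx,f*c[:,1]/c[:,2]+cy]
def T(u,v):return (np.array([u,v])+.5)/3.3-.5+[250,130]
def S(u,v):return (np.array([u,v])+.5)/3.5-.5+[230,120]
def tri(t,s):
    r=least_squares(lambda p:np.r_[(proj("top",p)-t)[0],(proj("side",p)-s)[0]],[.5,0,.1]);return r.x,np.abs(r.fun).max()
def fit(obs,x0):
    """obs: (cam,model pt,pixel); solve x,y,yaw (z=0)"""
    def R(q):
        c,s=np.cos(q[2]),np.sin(q[2]);o=[]
        for n,m,px in obs:
            w=[q[0]+c*m[0]-s*m[1],q[1]+s*m[0]+c*m[1],m[2]];o.append((proj(n,w)-px)[0])
        return np.concatenate(o)
    r=least_squares(R,x0,loss="soft_l1");return r.x,R(r.x).reshape(-1,2)
E
python3 - <<'E'
from h import *
for n,t,s in[("hole",(76,195),(174,477)),("tipR",(289,240),(399,194)),("tipL",(217,231),(337,240)),("sleeve",(685,318),(696,55)),("barL",(592,300),(652,86)),("barR",(745,332),(735,38)),("styl",(515,156),(457,85))]:
    print(n,*tri(T(*t),S(*s)))
q,r=fit([("top",(-.01,.2,.06),T(76,195)),("side",(-.01,.2,.06),S(174,477)),
("top",(-.03,-.036,.225),T(289,240)),("side",(-.03,-.036,.225),S(399,194)),("top",(-.03,.036,.225),T(217,231)),("side",(-.03,.036,.225),S(337,240)),
("side",(0,-.036,.2),S(371,200)),("side",(0,.036,.2),S(308,243)),
("top",(-.06,-.09,.025),T(327,269)),("top",(.13,-.09,.025),T(346,107)),("top",(.13,.26,.025),T(45,71)),("top",(-.06,.26,.025),T(26,232)),
("side",(-.06,-.09,.025),S(446,349)),("side",(-.06,.26,.025),S(167,585)),("side",(.13,.26,.025),S(25,460)),
("side",(-.045,.145,.06),S(252,470)),("side",(-.045,.255,.06),S(154,545)),("side",(.085,.145,.06),S(149,379)),("side",(.085,.255,.06),S(51,458)),
("top",(-.045,.145,.06),T(127,232)),("top",(.085,.145,.06),T(139,118)),("top",(.085,.255,.06),T(42,107))],[.6,.1,-.1])
print("scale",q);print(r.T)
q,r=fit([("top",(0,0,.15),T(685,318)),("side",(0,0,.15),S(696,55)),("top",(0,.066,.15),T(592,300)),("top",(0,-.066,.15),T(745,332)),("side",(0,-.066,.15),S(735,38)),("side",(0,.066,.15),S(652,86)),
("top",(.05,.075,.06),T(585,257)),("top",(.05,-.075,.06),T(730,287)),("top",(-.05,-.075,.06),T(713,374)),("top",(-.05,.075,.06),T(568,343)),
("side",(.05,.075,.06),S(592,147)),("side",(.05,-.075,.06),S(684,84)),("side",(-.05,-.075,.06),S(757,124)),("side",(-.05,.075,.06),S(660,189))],[.5,-.2,-.1])
print("basket",q);print(r.T)
q,r=fit([("top",(.03,.03,.055),T(477,131)),("top",(.03,-.03,.055),T(533,147)),("top",(-.03,-.03,.055),T(513,199)),
("side",(.03,.03,.055),S(411,161)),("side",(.03,-.03,.055),S(449,135)),("side",(-.03,-.03,.055),S(491,157)),("side",(-.03,.03,.055),S(444,188))],[.6,-.1,-.3])
print("holder",q);print(r.T)
E
```

```text
hole [0.5957 0.2802 0.0592] 0.12659624606652642
tipR [0.5431 0.0486 0.2263] 0.03670962936197952
tipL [0.5521 0.1197 0.2262] 0.1316066501346711
sleeve [ 0.4638 -0.3637  0.1503] 0.24502278675777234
barL [ 0.4754 -0.2667  0.1681] 2.505243236662352
barR [ 0.449  -0.4295  0.1388] 0.25338244076385763
styl [ 0.6325 -0.1913  0.1422] 0.2210179900596927
scale [ 0.5788  0.0799 -0.1226]
[[ 0.1967  0.618   0.1774 -0.3033  0.0428 -0.1815 -0.6397  0.0275  0.292
   0.6543 -0.1433 -0.9754  1.2075 -0.3494 -2.6275  0.979  -0.0217 -0.0168
  -0.9328 -1.6569 -0.7787 -0.9251]
 [ 0.7628  0.1268 -0.4964 -0.0181 -0.5139  0.0414 -0.2635  0.2913  1.6417
   0.5743  0.173   1.2466 -2.4206  0.2527 -3.0901 -2.4451  0.4037 -0.9775
  -1.9258  0.8538  0.3835  0.0689]]
basket [ 0.4632 -0.356  -0.2272]
[[-2.202  -1.0551  7.0228 -1.3818 -0.3879 -0.8523  2.854  -0.663  -1.354
   2.065  -0.9829 -0.8355  0.148   1.508 ]
 [ 0.4144  1.227   1.4568  0.5946 -1.3042  0.1077 -0.1392  0.1447  0.6644
   0.5894 -3.0686 -1.77   -0.1681 -0.686 ]]
holder [ 0.6296 -0.1859 -0.2763]
[[-0.3315 -1.5302  0.183  -1.1415  0.5709 -0.1336  0.6326]
 [ 0.4943  0.0929  0.0097 -2.197  -1.3955  1.0314 -0.8627]]
```

```bash
cat >>h.py <<'E'
def ray(n,px,z):
    f,cx,cy,P=K[n];d=P[:,:3]@[(px[0]-cx)/f,(px[1]-cy)/f,1];return P[:,3]+d*(z-P[2,3])/d[2]
E
python3 - <<'E'
from h import *
print("bottle base side",ray("side",S(516,98),0),"front",ray("side",S(515,113),0))
print("edges",ray("side",S(480,95),0),ray("side",S(552,95),0))
for p in[(735,180),(725,92),(708,165),(700,123)]:print(p,ray("top",T(*p),.235)[:2],ray("top",T(*p),.19)[:2])
c=[(585,257),(730,287),(713,374),(568,343)];c=[ray("top",T(*p),.06)[:2] for p in c];print("rim",np.array(c),np.mean(c,0))
a=c[1]-c[0];b=c[2]-c[3];print(np.arctan2(-a[0],a[1])%np.pi-np.pi*0,np.arctan2(-b[0],b[1]),np.linalg.norm(a))
E
```

```text
bottle base side [ 0.6528 -0.3726 -0.    ] front [ 0.6402 -0.3488  0.    ]
edges [ 0.6883 -0.3527  0.    ] [ 0.6227 -0.4018 -0.    ]
(735, 180) [ 0.6021 -0.386 ] [ 0.6051 -0.4024]
(725, 92) [ 0.6884 -0.3776] [ 0.6944 -0.3937]
(708, 165) [ 0.6168 -0.36  ] [ 0.6203 -0.3755]
(700, 123) [ 0.6579 -0.3528] [ 0.6629 -0.3681]
rim [[ 0.5283 -0.2838]
 [ 0.4956 -0.4427]
 [ 0.4    -0.4227]
 [ 0.4335 -0.2641]] [ 0.4644 -0.3533]
2.9385150796365602 2.933438576257503 0.1622535328914325
```
```bash
python3 - <<'E'
import cv2
a=cv2.imread("pics/side0.png")[70:200,330:460];a=cv2.resize(a,None,fx=4.5,fy=4.5,interpolation=cv2.INTER_CUBIC)
b=cv2.imread("pics/top0.png")[145:250,430:480]; b=cv2.resize(b,None,fx=4,fy=4,interpolation=cv2.INTER_CUBIC)
import numpy as np
o=np.zeros((585,785,3),np.uint8);o[:,:585]=a;o[:420,585:785]=b;cv2.imwrite("pics/bot.png",cv2.convertScaleAbs(o,alpha=1.3,beta=20))
E
```

View pics/bot.png

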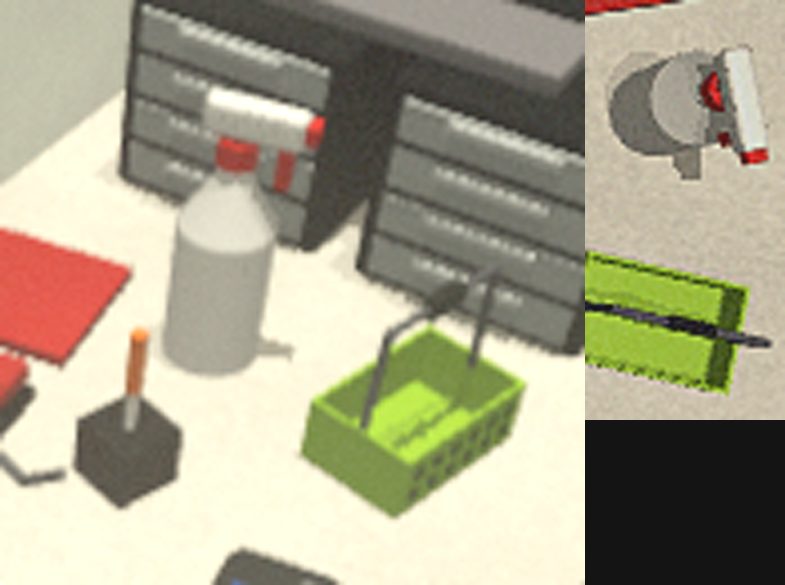

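The bottle's nearest part (nozzle, x≈0.60) clears the gripper body (reaching x≈0.56). The stylus stands near the stand's centre, leaning slightly. First I rotate to the basket yaw.

```bash
cat >d.py <<'E'
import sys
from h import *
from cell import robot
from scipy.spatial.transform import Rotation as R
# usage: d.py x y z yaw : remaining move to a TCP target, tool pointing down, in present tool axes
x=np.array([float(a) for a in sys.argv[1:5]]);s=robot.observe();A=R.from_euler("xyz",s["tool_rot"]);B=R.from_euler("xyz",[np.pi,0,x[3]])
print("t",s["time"],"pos",s["tool_pos"],"rot",s["tool_rot"],"F",s["contact_force"],"op",s["opening"])
print("delta tool",A.inv().apply(x[:3]-s["tool_pos"]),"in turned axes",B.inv().apply(x[:3]-s["tool_pos"]),"rotvec",(A.inv()*B).as_rotvec())
E
echo '{"dx": [0,0,0,0,0,0,0,0],"dy": [0,0,0,0,0,0,0,0],"dz": [0,0,0,0,0,0,0,0],"ax": [0,0,0,0,0,0,0,0],"ay": [0,0,0,0,0,0,0,0],"az": [-0.125,-0.125,-0.125,-0.125,-0.125,-0.125,-0.125,-0.125]}' > next.json && python3 drive.py next.json 0.092
echo '{"dx": [0,0],"dy": [0,0],"dz": [0,0],"ax": [0,0],"ay": [0,0],"az": [-0.02,0]}' > next.json && python3 drive.py next.json
python3 d.py .464 -.359 .36 1.366
```

```text
time: 0.77
tool_pos: [0.1784, -0.4936, 0.4043]
tool_rot: [-3.141, -0.001, 1.353]
contact_force: [-0.4, -0.1, -0.0]
opening: 0.0919
grip_force: 0.0
time: 0.93
tool_pos: [0.1785, -0.4937, 0.4044]
tool_rot: [-3.141, -0.001, 1.365]
contact_force: [1.3, -0.5, 0.3]
opening: 0.0917
grip_force: 0.0
t 0.9333 pos [ 0.1785 -0.4937  0.4044] rot [-3.1413 -0.0006  1.3647] F [ 1.3086 -0.4582  0.3315] op 0.09168855866415673
delta tool [0.1902 0.2519 0.0445] in turned axes [0.1899 0.2522 0.0444] rotvec [-0.0003 -0.0006 -0.0013]
```

```bash
echo '{"dx": [0.0237,0.0237,0.0237,0.0237,0.0237,0.0237,0.0237,0.0237],"dy": [0.0315,0.0315,0.0315,0.0315,0.0315,0.0315,0.0315,0.0315],"dz": [0,0,0,0,0,0,0,0],"ax": [0,0,0,0,0,0,0,0],"ay": [0,0,0,0,0,0,0,0],"az": [0,0,0,0,0,0,0,0]}' > next.json && python3 drive.py next.json
echo '{"dx": [0,0],"dy": [0,0],"dz": [0,0],"ax": [0,0],"ay": [0,0],"az": [0,0]}' > next.json && python3 drive.py next.json
python3 d.py .464 -.359 .309 1.366
```

```text
time: 1.6
tool_pos: [0.4652, -0.3579, 0.4047]
tool_rot: [-3.141, 0.0, 1.363]
contact_force: [0.6, -1.7, 1.1]
opening: 0.0917
grip_force: 0.0
time: 1.77
tool_pos: [0.4653, -0.3578, 0.4041]
tool_rot: [-3.141, -0.0, 1.367]
contact_force: [-0.6, 0.1, 0.4]
opening: 0.0917
grip_force: 0.0
t 1.7667 pos [ 0.4653 -0.3578  0.4041] rot [-3.1409 -0.0003  1.3675] F [-0.5797  0.094   0.4136] op 0.09168106436030084
delta tool [-0.0015 -0.0009  0.0951] in turned axes [-0.0015 -0.001   0.0951] rotvec [-0.0007 -0.0003  0.0015]
```

```bash
echo '{"dx": [-0.0015,0,0,0,0],"dy": [-0.001,0,0,0,0],"dz": [0.03,0.03,0.025,0.01,0],"ax": [0,0,0,0,0],"ay": [0,0,0,0,0],"az": [0,0,0,0,0]}' > next.json && python3 drive.py next.json
echo '{"dx": [0,0,0,0,0,0,0,0],"dy": [0,0,0,0,0,0,0,0],"dz": [0,0,0,0,0,0,0,0],"ax": [0,0,0,0,0,0,0,0],"ay": [0,0,0,0,0,0,0,0],"az": [0,0,0,0,0,0,0,0]}' > next.json && python3 drive.py next.json 0.0 35
echo '{"dx": [0,0,0,0],"dy": [0,0,0,0],"dz": [0,0,0,0],"ax": [0,0,0,0],"ay": [0,0,0,0],"az": [0,0,0,0]}' > next.json && python3 drive.py next.json
```

```text
time: 2.18
tool_pos: [0.461, -0.3607, 0.3073]
tool_rot: [-3.137, -0.003, 1.364]
contact_force: [0.9, 0.1, 0.1]
opening: 0.0918
grip_force: 0.0
time: 2.85
tool_pos: [0.4624, -0.3603, 0.3098]
tool_rot: [3.141, 0.0, 1.367]
contact_force: [-0.8, -0.1, -0.4]
opening: 0.043
grip_force: 0.0
time: 3.18
tool_pos: [0.4624, -0.3604, 0.3097]
tool_rot: [-3.142, 0.0, 1.367]
contact_force: [0.8, 0.3, -0.5]
opening: 0.0162
grip_force: 0.0
```

```bash
echo '{"dx": [0,0,0,0],"dy": [0,0,0,0],"dz": [0,0,0,0],"ax": [0,0,0,0],"ay": [0,0,0,0],"az": [0,0,0,0]}' > next.json && python3 drive.py next.json
echo '{"dx": [0,0,0,0,0,0,0,0],"dy": [0,0,0,0,0,0,0,0],"dz": [-0.01,-0.03,-0.035,-0.035,-0.035,-0.02,0,0],"ax": [0,0,0,0,0,0,0,0],"ay": [0,0,0,0,0,0,0,0],"az": [0,0,0,0,0,0,0,0]}' > next.json && python3 drive.py next.json
python3 - <<'E'
from cell import robot
import cv2,numpy as np
i=[robot.read_camera(n)["image"][:,:,::-1] for n in("side","top")]
cv2.imwrite("pics/l_side.png",i[0]);cv2.imwrite("pics/l_top.png",i[1])
a=cv2.resize(i[0][60:260,280:480],None,fx=2,fy=2);b=cv2.resize(i[1][130:330,330:530],None,fx=2,fy=2)
cv2.imwrite("pics/lift.png",cv2.convertScaleAbs(np.hstack([a,b]),alpha=1.3,beta=20))
E
```

```text
time: 3.52
tool_pos: [0.4623, -0.3603, 0.3095]
tool_rot: [-3.141, -0.0, 1.367]
contact_force: [0.5, -0.6, -1.4]
opening: 0.0118
grip_force: 35.0
time: 4.18
tool_pos: [0.4622, -0.3602, 0.4759]
tool_rot: [3.139, 0.001, 1.367]
contact_force: [0.2, 0.2, -2.8]
opening: 0.0118
grip_force: 34.9
```

View pics/lift.png

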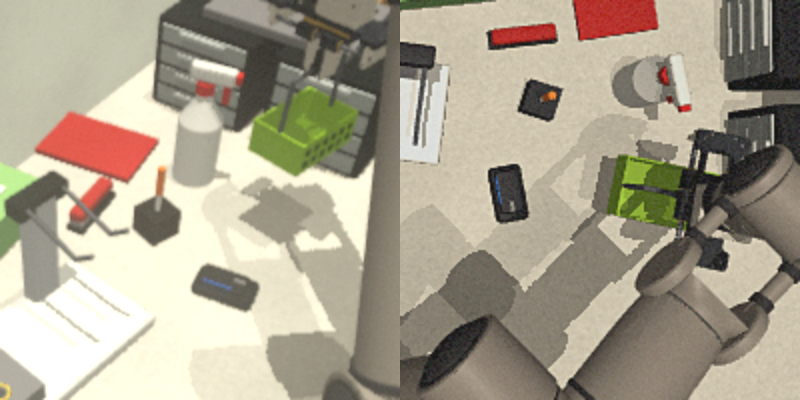

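The basket is level in the gripper and clear of the desk. Now I turn it to the scale's yaw and carry it to a point in front of the hook.

```bash
echo '{"dx": [0,0,0.01,0.02,0.028,0.028,0.028,0.028],"dy": [0,0,0,-0.002,-0.003,-0.003,-0.003,-0.003],"dz": [0,0,0,0,0,0,0,0],"ax": [0,0,0,0,0,0,0,0],"ay": [0,0,0,0,0,0,0,0],"az": [-0.04,-0.04,0,0,0,0,0,0]}' > next.json && python3 drive.py next.json
echo '{"dx": [0.028,0.028,0.028,0.028,0.028,0.028,0.028,0.028],"dy": [-0.003,-0.003,-0.003,-0.003,-0.003,-0.003,-0.003,-0.003],"dz": [0,0,0,0,0,0,0,0],"ax": [0,0,0,0,0,0,0,0],"ay": [0,0,0,0,0,0,0,0],"az": [0,0,0,0,0,0,0,0]}' > next.json && python3 drive.py next.json
echo '{"dx": [0.028,0.02,0.01,0,0,0,0,0],"dy": [-0.003,0,0,0,0,0,0,0],"dz": [0,0,0,0,0,0,0,0],"ax": [0,0,0,0,0,0,0,0],"ay": [0,0,0,0,0,0,0,0],"az": [0,0,0,0,0,0,0,0]}' > next.json && python3 drive.py next.json
python3 d.py .479 .092 .4215 1.447
```

```text
time: 4.95
tool_pos: [0.4657, -0.2158, 0.4733]
tool_rot: [-3.139, -0.002, 1.445]
contact_force: [-0.1, -0.2, -2.3]
opening: 0.0118
grip_force: 34.9
time: 5.62
tool_pos: [0.4692, 0.0095, 0.4735]
tool_rot: [-3.139, -0.0, 1.446]
contact_force: [0.2, -0.1, -2.1]
opening: 0.0119
grip_force: 34.9
time: 6.28
tool_pos: [0.4741, 0.0644, 0.4746]
tool_rot: [-3.141, 0.0, 1.445]
contact_force: [-0.3, -0.3, -1.8]
opening: 0.0119
grip_force: 34.9
t 6.2833 pos [0.4741 0.0644 0.4746] rot [-3.1414  0.0003  1.4451] F [-0.339  -0.2566 -1.7693] op 0.01191960264673661
delta tool [0.028  0.0014 0.0531] in turned axes [0.0279 0.0014 0.0531] rotvec [-0.0002  0.0003 -0.0019]
```

```bash
echo '{"dx": [0.014,0.014,0,0,0,0],"dy": [0.001,0.001,0,0,0,0],"dz": [0.018,0.018,0.017,0,0,0],"ax": [0,0,0,0,0,0],"ay": [0,0,0,0,0,0],"az": [0,0,0,0,0,0]}' > next.json && python3 drive.py next.json
python3 d.py .578 .080 .4215 1.447
python3 - <<'E'
from cell import robot
import cv2,numpy as np
i=[robot.read_camera(n)["image"][:,:,::-1] for n in("side","top")]
a=cv2.resize(i[0][130:290,230:390],None,fx=2.5,fy=2.5);b=cv2.resize(i[1][130:290,230:390],None,fx=2.5,fy=2.5)
cv2.imwrite("pics/pre.png",cv2.convertScaleAbs(np.hstack([a,b]),alpha=1.3,beta=20))
E
```

```text
time: 6.78
tool_pos: [0.4799, 0.0924, 0.4227]
tool_rot: [3.14, 0.0, 1.446]
contact_force: [0.2, 0.4, -2.2]
opening: 0.0117
grip_force: 35.0
t 6.7833 pos [0.4799 0.0924 0.4227] rot [3.1401 0.     1.4459] F [ 0.2362  0.4473 -2.1547] op 0.011657864846667884
delta tool [-0.0001  0.0989  0.0014] in turned axes [-0.0002  0.0989  0.0012] rotvec [ 0.0015  0.     -0.0011]
```

View pics/pre.png

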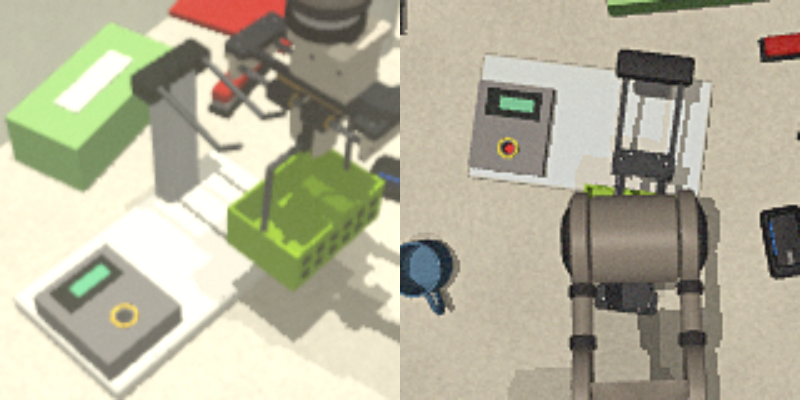

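The basket is level in front of the hook and the gripper is centred between the prongs. I advance and then lower.

```bash
echo '{"dx": [0,0,0,0,0,0,0,0],"dy": [0.01,0.02,0.025,0.025,0.019,0,0,0],"dz": [0,0,0,0,0,0,0,0],"ax": [0,0,0,0,0,0,0,0],"ay": [0,0,0,0,0,0,0,0],"az": [0,0,0,0,0,0,0,0]}' > next.json && python3 drive.py next.json
echo '{"dx": [0,0,0,0,0,0,0],"dy": [0,0,0,0,0,0,0],"dz": [0.01,0.01,0.01,0.01,0.005,0,0],"ax": [0,0,0,0,0,0,0],"ay": [0,0,0,0,0,0,0],"az": [0,0,0,0,0,0,0]}' > next.json && python3 drive.py next.json
python3 d.py .578 .080 .3685 1.447
```

```text
time: 7.55
tool_pos: [0.5778, 0.0806, 0.4217]
tool_rot: [-3.141, 0.0, 1.447]
contact_force: [-0.2, 0.7, -2.2]
opening: 0.0114
grip_force: 35.0
time: 8.13
tool_pos: [0.5778, 0.0807, 0.3763]
tool_rot: [-3.141, 0.0, 1.447]
contact_force: [0.1, 0.4, -1.4]
opening: 0.012
grip_force: 35.0
t 8.1333 pos [0.5778 0.0807 0.3763] rot [-3.1409  0.0002  1.4468] F [ 0.0544  0.4137 -1.4008] op 0.01196723467058155
delta tool [-0.0007  0.0003  0.0078] in turned axes [-0.0007  0.0003  0.0078] rotvec [-0.0007  0.0002 -0.0002]
```

```bash
echo '{"dx": [0,0,0,0,0,0],"dy": [0,0,0,0,0,0],"dz": [0.002,0.002,0.002,0.001,0,0],"ax": [0,0,0,0,0,0],"ay": [0,0,0,0,0,0],"az": [0,0,0,0,0,0]}' > next.json && python3 drive.py next.json
python3 - <<'E'
from cell import robot
import cv2,numpy as np
i=[robot.read_camera(n)["image"][:,:,::-1] for n in("side","top")]
a=cv2.resize(i[0][120:260,250:390],None,fx=4,fy=4)
cv2.imwrite("pics/low.png",cv2.convertScaleAbs(a,alpha=1.4,beta=20))
E
```

```text
time: 8.63
tool_pos: [0.578, 0.0807, 0.37]
tool_rot: [3.14, 0.0, 1.447]
contact_force: [1.3, -0.5, -1.2]
opening: 0.0116
grip_force: 35.0
```

View pics/low.png

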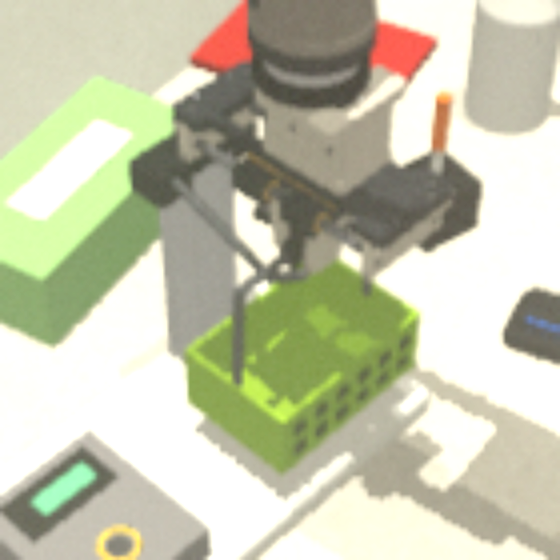

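The bar sits in the trough on the left prong, behind its tip, with the upright just outside it. I lower the last millimetres and then open.

```bash
for i in 1 ; do echo '{"dx": [0,0,0],"dy": [0,0,0],"dz": [0.001,0.001,0],"ax": [0,0,0],"ay": [0,0,0],"az": [0,0,0]}' > next.json && python3 drive.py next.json; done
echo '{"dx": [0,0,0],"dy": [0,0,0],"dz": [0,0,0],"ax": [0,0,0],"ay": [0,0,0],"az": [0,0,0]}' > next.json && python3 drive.py next.json
```

```text
time: 8.98
tool_pos: [0.5784, 0.0806, 0.369]
tool_rot: [3.137, -0.0, 1.447]
contact_force: [4.3, -0.5, 4.4]
opening: 0.0117
grip_force: 35.0
time: 9.23
tool_pos: [0.5784, 0.0806, 0.369]
tool_rot: [3.138, -0.0, 1.447]
contact_force: [3.5, -0.2, 5.3]
opening: 0.0117
grip_force: 35.0
```

```bash
echo '{"dx": [0,0,0,0,0,0,0,0],"dy": [0,0,0,0,0,0,0,0],"dz": [0,0,0,0,0,0,0,0],"ax": [0,0,0,0,0,0,0,0],"ay": [0,0,0,0,0,0,0,0],"az": [0,0,0,0,0,0,0,0]}' > next.json && python3 drive.py next.json 0.06
echo '{"dx": [0,0,0,0,0,0,0],"dy": [0,0,0,0,0,0,0],"dz": [-0.005,-0.01,-0.02,-0.03,-0.035,-0.03,0],"ax": [0,0,0,0,0,0,0],"ay": [0,0,0,0,0,0,0],"az": [0,0,0,0,0,0,0]}' > next.json && python3 drive.py next.json
python3 - <<'E'
from cell import robot
import cv2,numpy as np
i=[robot.read_camera(n)["image"][:,:,::-1] for n in("side","top")]
a=cv2.resize(i[0][120:260,250:390],None,fx=2.8,fy=2.8)
b=cv2.resize(i[1][130:270,370:510],None,fx=2.8,fy=2.8)
cv2.imwrite("pics/rel.png",cv2.convertScaleAbs(np.hstack([a,b]),alpha=1.4,beta=20))
E
```

```text
time: 9.9
tool_pos: [0.5778, 0.0807, 0.3676]
tool_rot: [-3.141, 0.0, 1.447]
contact_force: [0.2, -0.5, 0.2]
opening: 0.058
grip_force: 0.0
time: 10.48
tool_pos: [0.5775, 0.0808, 0.5059]
tool_rot: [3.129, -0.002, 1.447]
contact_force: [1.0, -0.3, 0.5]
opening: 0.06
grip_force: 0.0
```

View pics/rel.png

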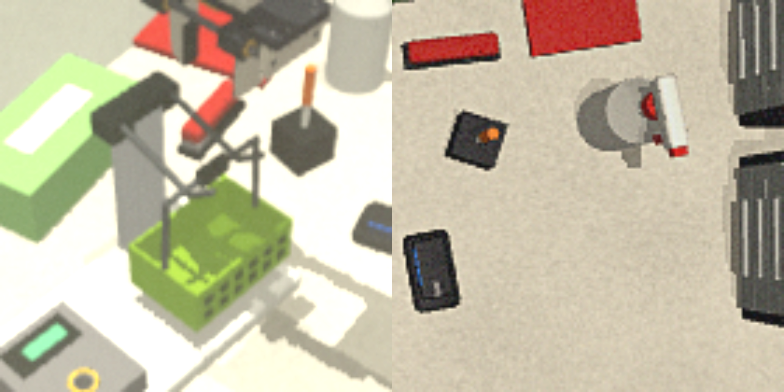

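The basket hangs on both prongs, released and level; the stand is at (477,140) in the right panel. Next I measure the stylus axis by fitting the cylinder's outline to the orange pixels in both views.

```bash
cat >sty.py <<'E'
from h import *
from cell import robot
def look(n,k=6):
    return np.mean([robot.read_camera(n)["image"].astype(float) for _ in range(k)],0)
def weight(im,box):
    u0,v0,u1,v1=box;a=im[v0:v1,u0:u1];w=a[...,0]-.25*a[...,1]-.75*a[...,2]-25;w=np.clip(w,0,None)
    # keep the blob of the strongest pixel
    m=(w>12).astype(np.uint8);_,l=cv2.connectedComponents(m);w=w*(l==l[np.unravel_index(w.argmax(),w.shape)])
    w=np.minimum(w,np.percentile(w[w>0],60));return w
def mom(w,u0,v0,s=1):
    V,U=np.mgrid[:w.shape[0],:w.shape[1]];S=w.sum();c=np.array([(U*w).sum(),(V*w).sum()])/S
    du,dv=U-c[0],V-c[1];return np.r_[c/s+[u0,v0]+(.5/s-.5),np.array([(du*dv*w).sum(),(du*du*w).sum(),(dv*dv*w).sum()])/S/s/s]
def model(n,a,b,box):
    """moments of the projected orange cylinder; a,b: axis points at 85 and 140 mm"""
    d=(b-a)/np.linalg.norm(b-a);e=np.cross(d,[0,1,0]);e/=np.linalg.norm(e);f=np.cross(d,e)
    t=np.linspace(0,2*np.pi,40)[:,None];ring=.007*(np.cos(t)*e+np.sin(t)*f)
    s=16;p=proj(n,np.r_[a+ring,b+ring]);h=cv2.convexHull(((p-[box[0],box[1]]+.5)*s-.5).astype(np.float32)).astype(np.int32)
    m=np.zeros(((box[3]-box[1])*s,(box[2]-box[0])*s));cv2.fillConvexPoly(m,h,1);return mom(m,box[0],box[1],s)
def fit_stylus(bt,bs,x0):
    """x0: x,y,z of the grip point, lean x, lean y"""
    ot=mom(weight(look("top"),bt),*bt[:2]);os=mom(weight(look("side"),bs),*bs[:2])
    def F(q):
        d=np.array([q[3],q[4],1]);d/=np.linalg.norm(d);g=q[:3]
        a,b=g-.03*d,g+.025*d
        return np.r_[(model("top",a,b,bt)-ot)*[1,1,.5,.0,.0],(model("side",a,b,bs)-os)*[1,1,.5,0,0]]
    r=least_squares(F,x0,diff_step=.02,x_scale=[.01,.01,.01,.05,.05]);return r.x,r.fun,ot,os
E
python3 - <<'E'
from sty import *
q,f,ot,os=fit_stylus((388,165,415,195),(345,138,375,180),[.632,-.19,.12,.02,-.03])
print("grip",q[:3],"lean",q[3:]);print(f);print(ot,os)
E
```

```text
grip [ 0.6323 -0.1932  0.119 ] lean [-0.0052  0.0015]
[ 0.089   0.1453 -0.136   0.      0.     -0.1663 -0.0054  0.1199  0.
 -0.    ]
[404.8614 177.5656  -0.5718   2.7435   1.3191] [359.8911 149.4246  -2.0616   1.3701  18.1878]
```

```bash
echo '{"dx": [0,0,0,0,0,0,0,0],"dy": [0,0,0,0,0,0,0,0],"dz": [0,0,0,0,0,0,0,0],"ax": [0,0,0,0,0,0,0,0],"ay": [0,0,0,0,0,0,0,0],"az": [0.12,0.12,0.12,0.12,0.12,0.12,0.12,0.12]}' > next.json && python3 drive.py next.json
echo '{"dx": [0,0,0,0],"dy": [0,0,0,0],"dz": [0,0,0,0],"ax": [0,0,0,0],"ay": [0,0,0,0],"az": [0.1,0.09,0,0]}' > next.json && python3 drive.py next.json
python3 d.py .632 -.192 .278 0.3
```

```text
time: 11.85
tool_pos: [0.5778, 0.0807, 0.4977]
tool_rot: [3.142, 0.0, 0.481]
contact_force: [0.2, 0.6, -0.3]
opening: 0.0601
grip_force: 0.0
time: 12.18
tool_pos: [0.5778, 0.0807, 0.4977]
tool_rot: [3.141, 0.0, 0.3]
contact_force: [-1.2, -0.5, -0.3]
opening: 0.0597
grip_force: 0.0
t 12.1833 pos [0.5778 0.0807 0.4977] rot [3.1415 0.0001 0.2995] F [-1.1676 -0.48   -0.3331] op 0.059737362826826304
delta tool [-0.0287  0.2765  0.2197] in turned axes [-0.0288  0.2766  0.2197] rotvec [ 0.0001  0.0001 -0.0005]
```

```bash
echo '{"dx": [-0.0036,-0.0036,-0.0036,-0.0036,-0.0036,-0.0036,-0.0036,-0.0036],"dy": [0.0346,0.0346,0.0346,0.0346,0.0346,0.0346,0.0346,0.0346],"dz": [0,0,0,0,0,0,0,0],"ax": [0,0,0,0,0,0,0,0],"ay": [0,0,0,0,0,0,0,0],"az": [0,0,0,0,0,0,0,0]}' > next.json && python3 drive.py next.json
echo '{"dx": [0,0,0,0,0],"dy": [0,0,0,0,0],"dz": [0.04,0.04,0.04,0,0],"ax": [0,0,0,0,0],"ay": [0,0,0,0,0],"az": [0,0,0,0,0]}' > next.json && python3 drive.py next.json
python3 d.py .632 -.192 .278 0.3
```

```text
time: 12.85
tool_pos: [0.6313, -0.1941, 0.4978]
tool_rot: [3.141, -0.0, 0.3]
contact_force: [1.3, 0.2, 0.2]
opening: 0.06
grip_force: 0.0
time: 13.27
tool_pos: [0.6311, -0.1924, 0.3763]
tool_rot: [-3.139, 0.004, 0.299]
contact_force: [0.4, 0.9, 0.9]
opening: 0.0599
grip_force: 0.0
t 13.2667 pos [ 0.6311 -0.1924  0.3763] rot [-3.1386  0.0036  0.2985] F [0.4096 0.8809 0.9072] op 0.05989188838888975
delta tool [0.0013 0.0002 0.0983] in turned axes [ 0.001  -0.0001  0.0983] rotvec [-0.003   0.0036 -0.0015]
```

```bash
echo '{"dx": [0.001,0,0,0,0,0],"dy": [0,0,0,0,0,0],"dz": [0.03,0.03,0.025,0.013,0,0],"ax": [0,0,0,0,0,0],"ay": [0,0,0,0,0,0],"az": [0,0,0,0,0,0]}' > next.json && python3 drive.py next.json
echo '{"dx": [0,0,0,0,0,0,0,0],"dy": [0,0,0,0,0,0,0,0],"dz": [0,0,0,0,0,0,0,0],"ax": [0,0,0,0,0,0,0,0],"ay": [0,0,0,0,0,0,0,0],"az": [0,0,0,0,0,0,0,0]}' > next.json && python3 drive.py next.json 0 30
echo '{"dx": [0,0,0],"dy": [0,0,0],"dz": [0,0,0],"ax": [0,0,0],"ay": [0,0,0],"az": [0,0,0]}' > next.json && python3 drive.py next.json
```

```text
time: 13.77
tool_pos: [0.6333, -0.1923, 0.2826]
tool_rot: [3.139, -0.003, 0.298]
contact_force: [-0.2, -0.9, 0.5]
opening: 0.06
grip_force: 0.0
time: 14.43
tool_pos: [0.6321, -0.1918, 0.2797]
tool_rot: [-3.14, 0.0, 0.297]
contact_force: [-0.9, 3.7, 3.2]
opening: 0.0133
grip_force: 30.0
time: 14.68
tool_pos: [0.6321, -0.1917, 0.2797]
tool_rot: [-3.141, 0.0, 0.297]
contact_force: [-1.4, 3.5, 2.3]
opening: 0.0132
grip_force: 30.0
```

```bash
echo '{"dx": [0,0,0,0,0,0,0,0],"dy": [-0.002,0,0,0,0,0,0,0],"dz": [-0.01,-0.02,-0.03,-0.03,-0.03,-0.02,0,0],"ax": [0,0,0,0,0,0,0,0],"ay": [0,0,0,0,0,0,0,0],"az": [0,0,0,0,0,0,0,0]}' > next.json && python3 drive.py next.json
python3 - <<'E'
from h import *
from cell import robot
for n in("side","top"):
    im=np.mean([robot.read_camera(n)["image"].astype(float) for _ in range(6)],0);np.save(f"pics/{n}L.npy",im)
    s=robot.observe();c=s["tool_pos"];print(n,proj(n,c-[0,0,.159]),proj(n,c-[0,0,.274]),s["contact_force"],c)
a=np.load("pics/sideL.npy")[:,:,::-1].astype(np.uint8)
cv2.imwrite("pics/sty1.png",cv2.convertScaleAbs(cv2.resize(a[110:190,320:420],None,fx=7.5,fy=7.5,interpolation=cv2.INTER_CUBIC),alpha=1.4,beta=20))
E
```

```text
time: 15.35
tool_pos: [0.6315, -0.1904, 0.4216]
tool_rot: [3.139, -0.003, 0.297]
contact_force: [0.3, -0.1, -0.7]
opening: 0.0139
grip_force: 30.0
side [[363.1546 114.7374]] [[360.1153 143.675 ]] [-0.4554 -1.1827 -0.7556] [ 0.6316 -0.1903  0.4183]
top [[413.0132 174.2832]] [[405.7017 177.2981]] [-0.0368  0.4495  0.1744] [ 0.6316 -0.1902  0.4195]
```

View pics/sty1.png

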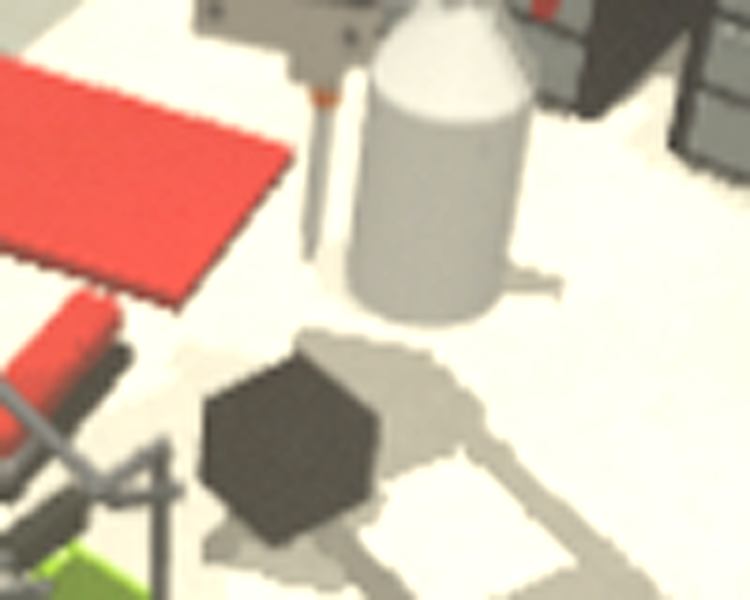

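The stylus hangs upright from the pads: its tip is at crop (308,259), i.e. pixel (360.6,144.1), against the predicted (360.1,143.7). I refine the hole position from the yellow ring in the saved frames.

```bash
cat >ring.py <<'E'
from h import *
def ring(im,n,r=11):
    c=proj(n,[.5945,.28,.06])[0].round().astype(int);a=im[c[1]-r:c[1]+r+1,c[0]-r:c[0]+r+1]
    w=np.clip(np.minimum(a[...,0]-a[...,2],a[...,1]-a[...,2])-30,0,None)  # yellow, not red
    p=np.argwhere(w>15)[:,::-1].astype(np.float32);return cv2.minEnclosingCircle(p)[0]+c-r,(cv2.fitEllipse(p)[0] if len(p)>5 else 0)+c-r,len(p)
if __name__=="__main__":
    t=ring(np.load("pics/topL.npy"),"top");s=ring(np.load("pics/sideL.npy"),"side");print(t,s)
    for i in(0,1):print(tri(t[i],s[i]))
E
python3 ring.py; python3 d.py .595 .28 .4216 .297
```

```text
(array([272.7632, 188.8684]), array([272.6685, 188.7256]), 31) (array([279.5, 256. ]), array([279.3612, 255.6017]), 50)
(array([0.5953, 0.2799, 0.0589]), np.float64(0.10821293629101092))
(array([0.5957, 0.28  , 0.0606]), np.float64(0.12902993127764262))
t 15.95 pos [ 0.6316 -0.1902  0.4195] rot [-3.1415  0.0002  0.2968] F [-0.0368  0.4495  0.1744] op 0.013202637921365156
delta tool [ 0.1025 -0.4604 -0.0021] in turned axes [ 0.1026 -0.4604 -0.0021] rotvec [-0.      0.0002 -0.0002]
```

```bash
echo '{"dx": [0,0,0,0,0,0,0],"dy": [0,0,0,0,0,0,0],"dz": [-0.02,-0.03,-0.035,-0.035,-0.02,0,0],"ax": [0,0,0,0,0,0,0],"ay": [0,0,0,0,0,0,0],"az": [0,0,0,0,0,0,0]}' > next.json && python3 drive.py next.json
python3 d.py .5962 .2802 .56 .297
```

```text
time: 16.53
tool_pos: [0.6314, -0.1901, 0.5609]
tool_rot: [3.14, -0.002, 0.297]
contact_force: [0.7, -0.2, 0.5]
opening: 0.0135
grip_force: 30.0
t 16.5333 pos [ 0.6314 -0.1901  0.5609] rot [ 3.1396 -0.0021  0.2968] F [ 0.7071 -0.1744  0.4722] op 0.013522781736415884
delta tool [ 0.1039 -0.46    0.0002] in turned axes [ 0.1039 -0.46    0.0009] rotvec [ 0.0019 -0.0021 -0.0002]
```

```bash
echo '{"dx": [0.0065,0.0065,0.0065,0.0065,0.0065,0.0065,0.0065,0.0065],"dy": [-0.0288,-0.0288,-0.0288,-0.0288,-0.0288,-0.0288,-0.0288,-0.0288],"dz": [0,0,0,0,0,0,0,0],"ax": [0,0,0,0,0,0,0,0],"ay": [0,0,0,0,0,0,0,0],"az": [0,0,0,0,0,0,0,0]}' > next.json && python3 drive.py next.json
echo '{"dx": [0.0065,0.0065,0.0065,0.0065,0.0065,0.0065,0.0065,0.0065],"dy": [-0.0288,-0.0288,-0.0288,-0.0288,-0.0288,-0.0288,-0.0288,-0.0288],"dz": [0,0,0,0,0,0,0,0],"ax": [0,0,0,0,0,0,0,0],"ay": [0,0,0,0,0,0,0,0],"az": [0,0,0,0,0,0,0,0]}' > next.json && python3 drive.py next.json
echo '{"dx": [0,0,0,0,0,0,0,0],"dy": [0,0,0,0,0,0,0,0],"dz": [0,0.02,0.04,0.04,0.04,0.02,0,0],"ax": [0,0,0,0,0,0,0,0],"ay": [0,0,0,0,0,0,0,0],"az": [0,0,0,0,0,0,0,0]}' > next.json && python3 drive.py next.json
python3 d.py .5962 .2802 .36 .297
```

```text
time: 17.2
tool_pos: [0.6138, 0.0467, 0.5576]
tool_rot: [-3.14, 0.003, 0.297]
contact_force: [0.4, 0.0, -0.5]
opening: 0.0132
grip_force: 30.0
time: 17.87
tool_pos: [0.5962, 0.2824, 0.5575]
tool_rot: [3.141, 0.004, 0.297]
contact_force: [1.0, -0.3, -0.1]
opening: 0.0133
grip_force: 30.0
time: 18.53
tool_pos: [0.5962, 0.2804, 0.398]
tool_rot: [3.141, 0.004, 0.296]
contact_force: [-0.7, 0.1, 0.9]
opening: 0.0133
grip_force: 30.0
t 18.5333 pos [0.5962 0.2804 0.398 ] rot [3.1413 0.0041 0.2965] F [-0.7133  0.102   0.936 ] op 0.013338777189115145
delta tool [0.0001 0.0002 0.038 ] in turned axes [-0.0001  0.0002  0.038 ] rotvec [ 0.0003  0.0041 -0.0005]
```

```bash
echo '{"dx": [0,0,0,0,0],"dy": [0,0,0,0,0],"dz": [0.02,0.02,0.01,0,0],"ax": [0,0,0,0,0],"ay": [0.004,0,0,0,0],"az": [0,0,0,0,0]}' > next.json && python3 drive.py next.json
python3 - <<'E'
from h import *
from cell import robot
im=np.mean([robot.read_camera("side")["image"].astype(float) for _ in range(6)],0)
s=robot.observe();c=s["tool_pos"];print(c,s["tool_rot"],s["contact_force"]);b=np.load("pics/sideL.npy")
tip=c-[0,0,.2747];print("pred tip",proj("side",tip),"tip z",tip[2],"hole",proj("side",[.5955,.28,.06]))
d=np.abs(im-b).sum(2)[228:264,268:296];print(d[::1].round(-1).astype(int)//10)
E
```

```text
time: 18.95
tool_pos: [0.5967, 0.2809, 0.3509]
tool_rot: [3.142, -0.005, 0.297]
contact_force: [0.4, -0.4, 0.8]
opening: 0.0136
grip_force: 30.0
[0.5965 0.281  0.3507] [ 3.1416 -0.0057  0.2969] [-0.2984  0.6545 -1.3237]
pred tip [[278.3753 252.4849]] tip z 0.0760371360329758 hole [[279.3047 255.7494]]
[[38 38 31 ...  3  3  3]
 [32 28 21 ...  3  3  3]
 [21 16 16 ...  3  3  3]
 ...
 [13 12 13 ...  0  0  1]
 [13 13 13 ...  0  0  1]
 [13 13 13 ...  0  0  0]]
```

```bash
echo '{"dx": [0,0,0],"dy": [0,0,0],"dz": [0,0,0],"ax": [0,0,0],"ay": [0,0,0],"az": [0,0,0]}' > next.json && python3 drive.py next.json; python3 - <<'E'
from h import *
from cell import robot
im=np.mean([robot.read_camera("side")["image"].astype(float) for _ in range(6)],0)
s=robot.observe();c=s["tool_pos"];print(c,s["tool_rot"])
print("pred tip",proj("side",c-[0,0,.2747]))
for v in range(236,263):print(v,"".join("%4d"%x for x in im[v,268:296].mean(1)),"|","".join("%4d"%x for x in (im[v,272:288,0]-im[v,272:288,2])))
E
```

```text
time: 19.5
tool_pos: [0.5964, 0.2809, 0.3498]
tool_rot: [3.141, -0.004, 0.297]
contact_force: [0.7, -0.6, -0.3]
opening: 0.0135
grip_force: 30.0
[0.5964 0.2809 0.3496] [ 3.1415 -0.0039  0.2968]
pred tip [[278.4451 252.7205]]
236   58  53  65  90  76  53  71 106 104 102 101  87  72  76  90 123 120 128 130 140 140 140 140 140 140 141 140 140 |   13   9  14  23  29  32  24  10   9   9  12  14  14  15  15  16
237   52  56  75  97  89  65  66 106 114 113 104  72  74  83  79  79  87 106 118 127 127 130 141 140 140 141 140 140 |   16   0  12  13  15  15  15   9  10  10   9  10  11  14  15  14
238   72  88  92  99 103 100  68  94 114 114 103  72  73  77  77  76  73  86 102 114 115 118 127 126 130 140 140 141 |   12 -12   6  12  15  14  14  10  10  11  10  10  10  11  13  15
239   96 105 100 100 101  94  64  88 114 114 106  75  71  72  71  72  72  72  82 101 110 114 115 115 117 131 140 140 |   13  -7   6  12  15  14  15  10   9  10  10  10   9  10  11  14
240   90 102 101 101  93  64  56  86 115 115 108  81  71  71  71  71  71  71  73  79  91 105 115 115 116 121 141 140 |   17   6   9  12  14
[... 3392 characters left out ...]
9  87  85  83  82  87  96  94  96  88  85  86  84  84  85  86  85  84  80  75  73 |   11  10  13  34  60  54  44  40  49  64  70  61  24  10  11  11
260   76  79  75  75  74  74  73  75  80  83  84  82  86  93  92  88  85  86  85  86  86  86  85  80  78  75  73  74 |   11  11  10  15  35  48  54  49  58  62  39  23  11  10  10  10
261   76  79  74  74  74  74  74  74  74  76  77  77  78  84  85  85  84  86  85  85  86  84  82  77  73  74  73  72 |   11  10  10  10  12  18  23  24  24  19  10  11  10  10  10  10
262   76  75  75  74  75  74  74  74  75  74  74  75  76  86  86  86  87  85  86  86  84  81  75  73  75  73  73  74 |   11  10  11  10  11  11  10  10  10  11  10  11  10  10  10  10
```

The tip's end shows at about (277.8,251.7) in the side image. A tip on the hole axis would show at about (279,252.5), so it is roughly 2–3 mm off, part of that from a small tilt. I'll correct that.

```bash
python3 d.py .595 .2796 .3497 .297
```

```text
t 19.8 pos [0.5964 0.2809 0.3496] rot [ 3.1415 -0.0039  0.2968] F [-0.2614  0.0524  0.468 ] op 0.01351331415784879
delta tool [-0.0017  0.0008 -0.0001] in turned axes [-0.0017  0.0008 -0.0001] rotvec [ 0.0001 -0.0039 -0.0002]
```

```bash
echo '{"dx": [-0.0017,0,0,0],"dy": [0.0008,0,0,0],"dz": [0,0,0,0],"ax": [0,0,0,0],"ay": [-0.004,0,0,0],"az": [0,0,0,0]}' > next.json && python3 drive.py next.json; python3 d.py .595 .2796 .3347 .297;  python3 - <<'E'
from h import *
from cell import robot
im=np.mean([robot.read_camera("side")["image"].astype(float) for _ in range(6)],0)
print("axis pt",proj("side",[.5955,.28,.0752]))
for v in range(242,255):
    r=im[v,274:284].mean(1);print(v,r.astype(int))
E
```

```text
time: 20.13
tool_pos: [0.595, 0.2796, 0.3497]
tool_rot: [3.142, -0.0, 0.297]
contact_force: [0.4, 0.5, -0.1]
opening: 0.0134
grip_force: 30.0
t 20.1333 pos [0.595  0.2796 0.3497] rot [ 3.1415 -0.      0.2968] F [ 0.4124  0.5028 -0.1023] op 0.01335270559344553
delta tool [-0.     0.     0.015] in turned axes [-0.     0.     0.015] rotvec [ 0.0001 -0.     -0.0002]
axis pt [[278.8955 252.6071]]
242 [ 63  59  85 114 114 108  86  72  72  71]
243 [ 88  70  86 114 115 111  92  72  72  72]
244 [ 89  73  85 115 115 112  96  73  72  71]
245 [ 92  72  83 110 115 113 101  71  72  73]
246 [ 88  73  80 102 115 114 104  72  73  71]
247 [ 74  73  78  97 114 114 106  75  73  72]
248 [ 74  72  77  97 115 114 107  78  74  73]
249 [ 74  73  77  93 115 114 107  84  72  73]
250 [ 74  73  74  88 114 115 109  86  72  72]
251 [ 73  74  73  82 107 112 102  86  74  73]
252 [73 75 79 85 94 98 89 83 83 81]
253 [75 80 85 83 82 83 80 79 82 85]
254 [78 84 82 76 74 77 74 72 75 84]
```

The tip is now at u≈278.8, matching the hole axis at 278.9. I go down into the hole.

```bash
echo '{"dx": [0,0,0,0,0,0,0],"dy": [0,0,0,0,0,0,0],"dz": [0.007,0.007,0.007,0.007,0.007,0,0],"ax": [0,0,0,0,0,0,0],"ay": [0,0,0,0,0,0,0],"az": [0,0,0,0,0,0,0]}' > next.json && python3 drive.py next.json; python3 d.py .595 .2796 .3017 .297
```

```text
time: 21.02
tool_pos: [0.595, 0.2796, 0.3139]
tool_rot: [3.141, 0.001, 0.297]
contact_force: [0.2, -0.2, -0.3]
opening: 0.0138
grip_force: 30.0
t 21.0167 pos [0.595  0.2796 0.3139] rot [3.1415 0.0014 0.2968] F [ 0.1715 -0.1659 -0.3368] op 0.013794653867974696
delta tool [0.0001 0.     0.0122] in turned axes [0.     0.     0.0122] rotvec [ 0.0001  0.0014 -0.0002]
```

```bash
echo '{"dx": [0,0,0,0],"dy": [0,0,0,0],"dz": [0.003,0.003,0,0],"ax": [0,0,0,0],"ay": [0,0,0,0],"az": [0,0,0,0]}' > next.json && python3 drive.py next.json; echo '{"dx": [0,0,0,0],"dy": [0,0,0,0],"dz": [0.002,0.001,0,0],"ax": [0,0,0,0],"ay": [0,0,0,0],"az": [0,0,0,0]}' > next.json && python3 drive.py next.json; echo '{"dx": [0,0,0],"dy": [0,0,0],"dz": [0.002,0,0],"ax": [0,0,0],"ay": [0,0,0],"az": [0,0,0]}' > next.json && python3 drive.py next.json
```

```text
time: 21.35
tool_pos: [0.595, 0.2796, 0.3086]
tool_rot: [3.141, 0.0, 0.297]
contact_force: [-0.7, 0.2, -0.1]
opening: 0.0133
grip_force: 30.0
time: 21.68
tool_pos: [0.5951, 0.2797, 0.3061]
tool_rot: [3.142, -0.001, 0.297]
contact_force: [-0.2, -0.2, 2.0]
opening: 0.0138
grip_force: 30.0
time: 21.93
tool_pos: [0.5951, 0.2797, 0.3039]
tool_rot: [3.142, -0.001, 0.297]
contact_force: [0.9, -0.0, 3.5]
opening: 0.0137
grip_force: 30.0
```

```bash
echo '{"dx": [0,0,0],"dy": [0,0,0],"dz": [0.002,0,0],"ax": [0,0,0],"ay": [0,0,0],"az": [0,0,0]}' > next.json && python3 drive.py next.json - 45; echo '{"dx": [0,0,0],"dy": [0,0,0],"dz": [0.001,0,0],"ax": [0,0,0],"ay": [0,0,0],"az": [0,0,0]}' > next.json && python3 drive.py next.json;echo '{"dx": [0,0,0],"dy": [0,0,0],"dz": [0.001,0,0],"ax": [0,0,0],"ay": [0,0,0],"az": [0,0,0]}' > next.json && python3 drive.py next.json
```

```text
time: 22.18
tool_pos: [0.5951, 0.2797, 0.3019]
tool_rot: [3.142, -0.001, 0.297]
contact_force: [-0.5, 0.1, 4.2]
opening: 0.0132
grip_force: 45.0
time: 22.43
tool_pos: [0.5951, 0.2797, 0.3015]
tool_rot: [3.142, -0.001, 0.297]
contact_force: [-0.5, 0.1, 7.1]
opening: 0.0134
grip_force: 45.0
time: 22.68
tool_pos: [0.5952, 0.2797, 0.3013]
tool_rot: [3.142, -0.002, 0.297]
contact_force: [-1.4, 0.4, 10.4]
opening: 0.0135
grip_force: 45.0
```

The button is at its stop: the force has risen past 4.8 N and the arm no longer advances. I check that it holds, and that the basket hasn't moved, by comparing with the earlier frame.

```bash
echo '{"dx": [0,0,0,0],"dy": [0,0,0,0],"dz": [0,0,0,0],"ax": [0,0,0,0],"ay": [0,0,0,0],"az": [0,0,0,0]}' > next.json && python3 drive.py next.json; python3 - <<'E'
from h import *
from cell import robot
def g(a):
    a=a.astype(float)[150:260,270:340];m=(a[...,1]-a[...,2]>50)&(a[...,1]>a[...,0]);p=np.argwhere(m);return len(p),p.mean(0)
print(g(np.load("pics/sideL.npy")),g(robot.read_camera("side")["image"]))
s=robot.observe();print(s["tool_pos"],s["contact_force"],s["qvel"])
E
```

```text
time: 23.02
tool_pos: [0.5952, 0.2797, 0.3014]
tool_rot: [3.142, -0.002, 0.297]
contact_force: [-1.4, -0.8, 10.9]
opening: 0.013
grip_force: 45.0
(1672, array([51.622, 43.381])) (1477, array([58.3683, 49.7326]))
[0.5952 0.2797 0.3014] [-0.2102 -0.6862 11.1191] [-0.      0.0007  0.0009 -0.0006  0.0023 -0.0007]
```

```bash
python3 - <<'E'
from h import *
from cell import robot
def g(a):
    a=a.astype(float)[150:250,285:345];return (a[...,1]-a[...,2]>45)&(a[...,1]>a[...,0])
A=g(np.load("pics/sideL.npy"));B=g(robot.read_camera("side")["image"])
for v in range(0,100,4):print(v+150,"".join(".-+#"[2*int(a)+int(b)] for a,b in zip(A[v],B[v])))
E
```

```text
150 +++++########...............................................
154 ++#####.....................................................
158 ............................................................
162 ............................................................
166 ............................................................
170 ............................................................
174 ............................................................
178 ............................................................
182 ............................................##..............
186 .......................................#############+.......
190 .................................#-.....-##############...#.
194 ............................###########################-.###
198 ..........................##################################
202 .................#####-...##################################
206 ............++++######-...##################################
210 ...........###########....#################################.
214 ...........-###########..#############################...##.
218 ............#####################################...##...##.
222 ..............#############################-...##...##......
226 ....................##################...-#-...##...........
230 .........................##############..####...............
234 ..............................##########....................
238 ............................................................
242 ............................................................
246 ............................................................
```

The basket's outline is unchanged, so it still hangs still. Handing in.

```bash
python3 -c "
from cell import robot
print(robot.hand_in())"
```

```text
the job is handed in; nothing more can be done
None
```

The job is handed in: the basket hangs free on the double hook, and the gripper still holds the stylus with the zero button pressed to its stop at about 11 N (about 24 s used; the hand-in returned no verdict).

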